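Tip finished glass beads into a flap-lidded bin

TASK

Lift the bead chute by its orange handle, lay its nose in the mouth of the green-headed bin and tip it so that it pushes the spring flap open and all four beads slide in; press only gently on the bin. Do not touch the beads with the gripper or disturb the other things on the bench. Then set the empty chute upright on the bench again, let go, and leave the flap shut.

Things in the scene. Friction and masses are not known exactly. Their poses are not given: they have to be found in the camera images.
- chute: Loose pouring chute, 0.18 kg: aluminium trough 180 mm long (x), 34 wide, walls 26 high and 3 thick, floor 3 thick, flat underside. Origin: centre of the underside, z up when standing. Nose (x = -90 mm) open, tail (x = +90) closed. An orange handle bar bridges it. It holds four beads, which slide at roughly 0.3 to 0.5 rad of nose-down tilt.
- chute_handle (a point): Grip point on the chute: centre of its orange handle bar, 66 mm above the underside, over the chute's origin. The bar lies along the chute's x, 16 x 16 mm with flat sides: it can be pinched across at any lean along x, free for 32 mm either way; the dark hoops that carry it end 41 mm either way.
- chute_nose (a point): Middle of the lower lip of the chute's open nose: underside, 90 mm from the chute's origin towards -x.
- bead0: Olive glass bead with a yellow band: barrel 20 mm across, 14 mm high, 11 g, standing loose in the chute. Origin: centre of one flat face.
- bead1: Olive glass bead with a yellow band: barrel 20 mm across, 14 mm high, 11 g, standing loose in the chute. Origin: centre of one flat face.
- bead2: Olive glass bead with a yellow band: barrel 20 mm across, 14 mm high, 11 g, standing loose in the chute. Origin: centre of one flat face.
- bead3: Olive glass bead with a yellow band: barrel 20 mm across, 14 mm high, 11 g, standing loose in the chute. Origin: centre of one flat face.
- bin_green: Bead bin with a green head, bolted down. Origin: centre of its foot on the bench; z up. Clear box 100 (x) x 80 (y) x 95 mm high, 4 mm walls. Its green head, 112 x 92 mm with a flat top, has a narrow mouth 48 (x) x 44 (y) mm over the origin. The head is clamped at any height: its top 103 to 153 mm over the bench, not reported, to be found by touch; the clamp does not give.
- mouth_edge (a point): Middle of the +x edge of the green bin's mouth, 24 mm from the bin's origin, in the bin's axes; given at 103 mm height, the lowest head setting; the real edge is 0 to 50 mm higher. The chute comes in over this edge, axes along the bin's, nose to -x: laid flat on the head, nose about 30 mm past the edge, then tipped nose down about the edge.
- flap_green (a joint): Spring flap in the green bin's mouth: 46 x 40 x 4 mm, top 1 mm below the rim, hinged along the +x edge, free edge swings down. 0 shut, 1.1 rad stop. Spring: 1 N at 30 mm from the hinge to start, 2.5 N at 0.75 rad; the beads' weight does not open it. A chute tipped about the edge opens it to about its own tilt; beads pass from about 0.65 rad.
- bin_amber: Same bin with an amber head, not used in this job. Origin and axes as for the green one.
- mug: Bystander: white mug, 80 mm across, 90 mm tall. Origin: middle of its underside (tools: near the middle).
- drink: Bystander: green drink bottle, 64 mm across, 190 mm tall. Origin: middle of its underside (tools: near the middle).
- paddle: Bystander: spatula-like shaping paddle, lying. Origin: middle of its underside (tools: near the middle).
- bead_jar: Bystander: amber jar with metal lid, 70 mm across, 70 mm tall. Origin: middle of its underside (tools: near the middle).
- brush: Bystander: bench brush, lying. Origin: middle of its underside (tools: near the middle).
- tin: Bystander: closed steel tin, 64 mm across, 28 mm high. Origin: middle of its underside (tools: near the middle).
Things that resemble listed ones, but are neither listed nor needed, are in the scene too. There is more than one size of the chute; the one meant has the size given above.

How it is judged (in metres and radians):
On the way, in this order (a step that is already met when the one before it is completed fails the run):
1. the chute, held, pushes the green bin's flap open (value of joint flap_green above 0.25 rad and contact force between chute and bin_green above 0.3 N and contact force between the fingers and chute above 1 N), for 0.1 s.
2. all four beads lie inside the green bin (x of bead0 in the frame of bin_green between -0.05 and 0.05 m and y of bead0 in the frame of bin_green between -0.04 and 0.04 m and z of bead0 in the frame of bin_green between 0 and 0.06 m and x of bead1 in the frame of bin_green between -0.05 and 0.05 m and y of bead1 in the frame of bin_green between -0.04 and 0.04 m and z of bead1 in the frame of bin_green between 0 and 0.06 m and x of bead2 in the frame of bin_green between -0.05 and 0.05 m and y of bead2 in the frame of bin_green between -0.04 and 0.04 m and z of bead2 in the frame of bin_green between 0 and 0.06 m and x of bead3 in the frame of bin_green between -0.05 and 0.05 m and y of bead3 in the frame of bin_green between -0.04 and 0.04 m and z of bead3 in the frame of bin_green between 0 and 0.06 m), for 0.2 s.
At the end, for the whole second after the job is handed in: All four beads rest inside the green-headed bin (below 60 mm above its base), its flap is shut (under 0.1 rad), and the chute stands upright on the bench itself (underside within 10 mm of it, tilt under 0.1 rad), released and at rest (all of step 2 and linear speed of each of bead0, bead1, bead2, bead3 below 0.03 m/s and value of joint flap_green below 0.1 rad and height (world z) of chute between -0.005 and 0.01 m and angle between chute's own z axis and vertical below 0.1 rad and linear speed of chute below 0.02 m/s); the robot touches nothing.
It fails at once if the chute presses on the green bin with more than 25 N (contact force between chute and bin_green above 25 N).
It fails at once if the gripper touches a bead (contact force between the fingers and bead0 above 0.5 N or contact force between the fingers and bead1 above 0.5 N or contact force between the fingers and bead2 above 0.5 N or contact force between the fingers and bead3 above 0.5 N).
It fails at once if a bystander is shifted by more than 30 mm (distance of any of mug, drink, paddle, bead_jar, brush, tin from where it was at the start of the episode above 0.03 m).
It also fails if it takes over 72 s, if anything falls off the work surface, if the arm or the gripper's body presses on something with over 40 N, if the wrist force passes 120 N, or if a joint passes its speed limit or range.

ROBOT

A 7-joint arm with a two-finger parallel gripper is mounted at the origin on the work surface. World frame = base frame: x ahead of the robot, y to its left, z up, the work surface at z = 0. Lengths are in mm, angles in rad, forces in N, time in s.
With the tool pointing down it reaches from about 400 to 875 mm from the base axis. Payload 19.3 kg.
Tool frame: the origin (TCP) lies at the very end of the fingers, on their centre line; the grasp point (between the pads) lies 19 mm behind it (grip_point_offset is the z of the grasp point in the tool frame, in mm); z points along the fingers, y is the line along which they close (so a half turn about z gives the same grasp; the last joint's range is limited). The gripper opens to 85 mm and grips with 20 to 120 N. Pads are 22 mm wide; open, the fingers measure 114 mm over their backs; the gripper's body (76 mm by 85 mm) begins 54 mm behind the grasp point. The pads swing forward as they close: fully open they stand 13 mm farther back than shut.
Start: joints at [-1.271, 0.521, -0.036, 1.599, 0.021, 1.021, -0.113], TCP at [225.911, 582.734, 231.291] pointing down, gripper open.
Joint ranges: [-2.91, 2.91], [-0.3, 2.13], [-1.5, 1.42], [0.17, 2.43], [-1.26, 4.41], [0.16, 1.93], [-2.52, 2.52]. Speed limits (rad/s): [1.89, 1.89, 2.39, 2.39, 3.01, 3.01, 3.01].

INTERFACE

Orientations are given as a 3x3 rotation matrix whose columns are the frame's x, y, z axes.
In Python, from workcell import movep, movel, goto_joints, open_gripper, clamp, wait, inverse_kinematics, read_state, camera, PlanningError, finish_job, grip_point_offset gives the robot as it stands. Calls block until the motion is done:
- movep(position, orientation): joint-space move of the TCP to a pose.
- movel(position, frame=None, max_speed=150, guard=None): straight line of the TCP; frame=None keeps the orientation; max_speed is the mean speed in mm/s. With guard (N) it stops when the force on the tool has changed by that much, and returns True; else False.
- goto_joints(angles): joint-space move.
- open_gripper() and clamp(): open the fingers fully, or close them until they stop; the grip force is fixed at half the most.
- wait(seconds).
- inverse_kinematics(position, orientation): joint angles nearest the present ones, or None.
- read_state(): the state.
- camera(name): name is "scene" or "top" or "wrist"; returns a dict with "image" (480x640x3 uint8, blue, green, red), "range_z" (480x640 float32, mm along the optical axis (not along the pixel's ray), 0 where there is no reading), "fx", "fy", "cx", "cy" (pixels), "dist_coeffs" ([k1, k2, p1, p2, k3] as OpenCV has them; the pictures are not rectified), "cam_to_world" (4x4, takes a point from camera to world coordinates). Camera axes: x right, y up, looking along -z (the intrinsics and any distortion apply to the point x, -y, -z); pixel columns grow to the right and rows downward; lengths in mm; the calibration is good to about 2 mm. A picture is of the moment at which its call begins.
A pose or a line that the arm cannot do raises PlanningError and nothing moves.
- finish_job(): hands the job in; it is judged then, once.
The state is a dict: "time": time; "qpos": joint angles; "qvel": joint speeds; "joint_efforts": joint torques, N m; "eef_pos": TCP position; "tool_rot": TCP orientation; "ft_force": force on the tool from outside, world axes, zero at the start; "torque": the same for the moment, N m; "finger_gap": finger opening in mm; "gripper_force": force on a finger pad.
Only numpy, scipy, OpenCV 4.12 (cv2) and the standard library are available. Lean on these libraries where they do the work, as an engineer would, in place of code of your own. Each camera call takes 0.05 s, during which the arm holds its last target. There are 200 camera calls.

## Working session

There is one attempt and no reset: what is moved stays moved. The work goes in short steps, each a Python script; the robot and the scene stay as the last script left them, time stands still between calls to the robot, and variables do not carry over. Pictures are saved under pics/ and viewed, at most 10 in all, crops included, and the job is handed in when it is done.

```bash
mkdir -p pics; ls; cat > h.py <<'E'
import numpy as np, cv2
from workcell import *
def snap(n,fn=None):
    c=camera(n); np.savez(f'{n}.npz',**c)
    if fn: cv2.imwrite('pics/'+fn,c['image'])
    return c
def pts(c):
    """world point per pixel from range"""
    h,w=c['range_z'].shape
    u,v=np.meshgrid(np.arange(w),np.arange(h))
    K=np.array([[c['fx'],0,c['cx']],[0,c['fy'],c['cy']],[0,0,1.]])
    n=cv2.undistortPoints(np.stack([u,v],-1).reshape(-1,1,2).astype(np.float64),K,np.asarray(c['dist_coeffs'],float)).reshape(h,w,2)
    z=c['range_z'].astype(float)
    P=np.stack([n[...,0]*z,-n[...,1]*z,-z],-1)
    T=np.asarray(c['cam_to_world'])
    return P@T[:3,:3].T+T[:3,3]
E
python3 - <<'E'
from h import *
for n in('scene','top'):
    c=snap(n,n+'0.png'); print(n,c['fx'],c['cam_to_world'],(c['range_z']>0).mean())
s=read_state(); print(s['time'],s['eef_pos'],s['tool_rot'],grip_point_offset,s['finger_gap'],s['ft_force'])
E
```

```text
pics
scene 516.7803077376757 [[-7.28946798e-01 -5.63205793e-01  3.89147531e-01  1.02666769e+03]
 [ 6.84560848e-01 -5.96711358e-01  4.18702759e-01  5.20781105e+02]
 [-3.60706762e-03  5.71607199e-01  8.20519469e-01  1.12301893e+03]
 [ 0.00000000e+00  0.00000000e+00  0.00000000e+00  1.00000000e+00]] 0.9960221354166666
top 525.7019810572051 [[-1.95675982e-02  9.93642199e-01 -1.10870594e-01  3.72050906e+02]
 [-9.99742123e-01 -2.07237580e-02 -9.28513401e-03 -1.20788716e+01]
 [-1.15237563e-02  1.10660315e-01  9.93791476e-01  1.40088776e+03]
 [ 0.00000000e+00  0.00000000e+00  0.00000000e+00  1.00000000e+00]] 0.996064453125
0.1 [225.8022075  582.47023221 230.8025235 ] [[-9.32390843e-01  3.61451552e-01 -3.03031346e-04]
 [ 3.61451674e-01  9.32390360e-01 -9.50800961e-04]
 [-6.11249771e-05 -9.96049296e-04 -9.99999502e-01]] -18.700000000000003 85.74159991663178 [0.26650614 0.08413508 0.11104884]
```

View pics/scene0.png

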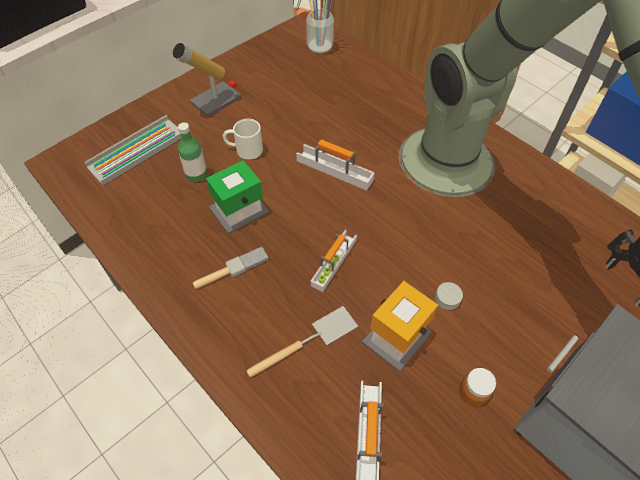

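View pics/top0.png

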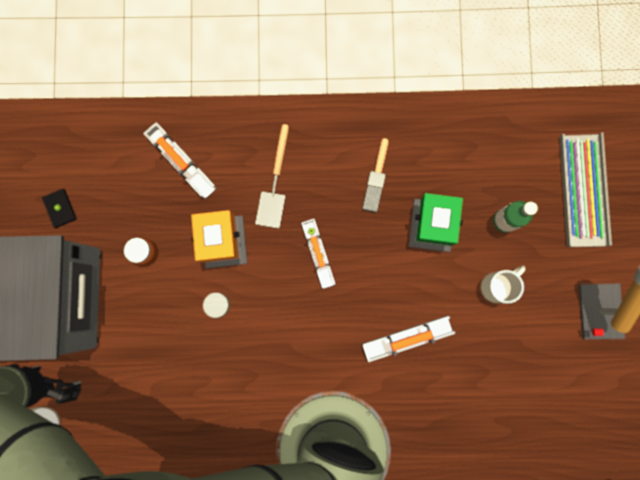

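Scene: the small chute with beads is at (333,262) in scene and (318,254) in top. The green bin is at (237,190) and (440,218). I'll crop closer to find the nose direction and the hinge side.

```bash
python3 - <<'E'
from h import *
L=lambda n:dict(np.load(n+'.npz'))
T,S=L('top'),L('scene')
def cr(c,x0,y0,w,h): return cv2.resize(c['image'][y0:y0+h,x0:x0+w],(400,300),interpolation=cv2.INTER_CUBIC)
m=np.vstack([np.hstack([cr(T,270,210,100,75+10),cr(T,395,180,100,75)]),np.hstack([cr(S,290,222,93,70),cr(S,190,155,100,75)])])
cv2.imwrite('pics/crop.png',m)
for c,n,boxes in((T,'top',[(290,210,345,295),(405,185,475,260)]),(S,'scene',[(290,222,370,300),(190,150,280,235)])):
    P=pts(c); hsv=cv2.cvtColor(c['image'],cv2.COLOR_BGR2HSV)
    for (x0,y0,x1,y1),(lo,hi),k in zip(boxes,[((5,150,130),(20,255,255)),((50,120,60),(75,255,255))],('handle','green')):
        mk=np.zeros(hsv.shape[:2],bool); mk[y0:y1,x0:x1]=cv2.inRange(hsv,lo,hi)[y0:y1,x0:x1]>0
        q=P[mk]; zt=np.percentile(q[:,2],90); t=q[q[:,2]>zt-8]
        r=cv2.minAreaRect(t[:,:2].astype(np.float32))
        print(n,k,len(q),'ztop',zt,np.percentile(q[:,2],[10,50,98]),r)
    if 1:
        x0,y0,x1,y1=boxes[0]
        q=P[y0:y1,x0:x1].reshape(-1,3); q=q[(q[:,2]>10)&(q[:,2]<110)]
        print('chute',cv2.minAreaRect(q[:,:2].astype(np.float32)), len(q))
E
```

```text
top handle 346 ztop 76.32189006483429 [-2.15273599  5.69367046 78.73825803] ((454.4351501464844, 15.003969192504883), (173.35874938964844, 15.2005615234375), 16.408422470092773)
top green 1548 ztop 128.84225106950583 [109.21307978 125.26382632 131.00642235] ((476.03759765625, -191.73670959472656), (135.1894989013672, 392.5359802246094), 49.066139221191406)
chute ((507.4743347167969, 12.487503051757812), (180.05841064453125, 68.39094543457031), 16.645734786987305) 475
scene handle 1341 ztop 70.92188866110064 [-4.18714598 -0.85575887 74.47028078] ((757.6593017578125, 255.74208068847656), (754.0597534179688, 42.879638671875), 41.31953811645508)
scene green 1668 ztop 126.04894100807252 [ 77.67108654 121.7425248  128.21534109] ((757.8677978515625, 112.1956787109375), (969.1903686523438, 132.10519409179688), 64.42176055908203)
chute ((505.0489807128906, 32.25743865966797), (180.7943878173828, 36.304595947265625), 16.452329635620117) 740
```

View pics/crop.png

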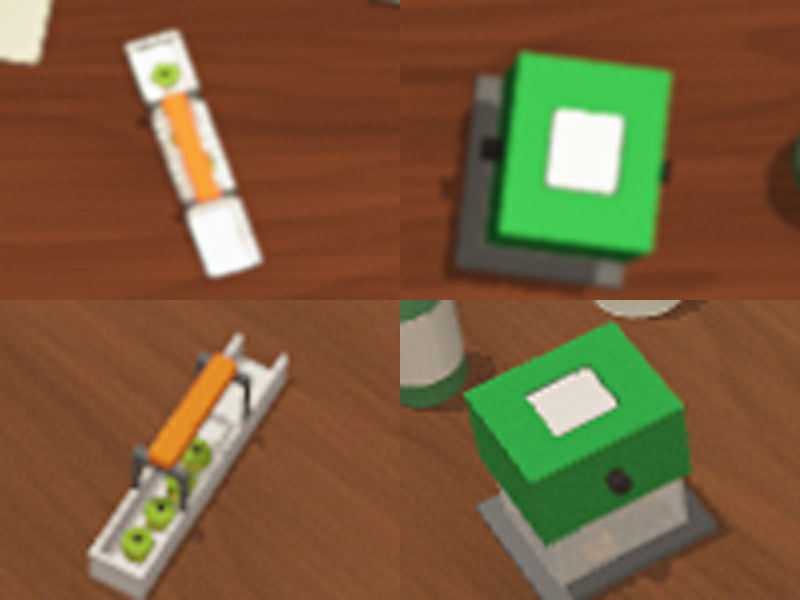

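The crop shows four beads near the chute's closed tail, at lower left in the scene view. That end is far from the robot, and the open nose faces it. The bin's long axis runs roughly along world x, and which side the hinge is on is still unclear. Next I refine the poses on planes.

```bash
cat >> h.py <<'E'
def cast(c,uv,z):
    K=np.array([[c['fx'],0,c['cx']],[0,c['fy'],c['cy']],[0,0,1.]])
    n=cv2.undistortPoints(np.asarray(uv,float).reshape(-1,1,2),K,np.asarray(c['dist_coeffs'],float)).reshape(-1,2)
    T=np.asarray(c['cam_to_world']); d=np.c_[n[:,0],-n[:,1],-np.ones(len(n))]@T[:3,:3].T
    return (T[:3,3]+d*((z-T[2,3])/d[:,2])[:,None])[:,:2]
def blob(c,lo,hi,box):
    x0,y0,x1,y1=box
    m=np.zeros(c['image'].shape[:2],np.uint8)
    m[y0:y1,x0:x1]=cv2.inRange(cv2.cvtColor(c['image'],cv2.COLOR_BGR2HSV),lo,hi)[y0:y1,x0:x1]
    n,l,st,_=cv2.connectedComponentsWithStats(m)
    return l==1+np.argmax(st[1:,4])
def rect(c,mask,z):
    v,u=np.nonzero(mask); return cv2.minAreaRect(cast(c,np.c_[u,v],z).astype(np.float32))
E
python3 - <<'E'
from h import *
L=lambda n:dict(np.load(n+'.npz'))
for n,hb,gb in(('top',(300,225,335,275),(420,195,462,242)),('scene',(315,228,355,270),(205,160,264,215))):
    c=L(n);P=pts(c)
    m=blob(c,(5,180,150),(18,255,255),hb); z=np.percentile(P[m][:,2],[10,50,90]); print(n,'handle',m.sum(),z,rect(c,m,74))
    m=blob(c,(0,0,180),(179,60,255),gb); zf=np.median(P[m][:,2])
    v,u=np.nonzero(m); k=cv2.dilate(m.astype(np.uint8),np.ones((9,9)))>0; k&=~(cv2.dilate(m.astype(np.uint8),np.ones((3,3)))>0)
    zh=np.median(P[k][:,2]); print(' mouth',m.sum(),'zflap',zf,'zhead',zh,rect(c,m,zh))
    g=blob(c,(50,120,60),(75,255,255),(gb[0]-15,gb[1]-15,gb[2]+20,gb[3]+20))
    g&=abs(P[...,2]-zh)<6; g=cv2.morphologyEx(g.astype(np.uint8),cv2.MORPH_OPEN,np.ones((3,3)))>0
    print(' head',g.sum(),rect(c,g,zh))
    q=P[hb[1]-20:hb[3]+20,hb[0]-15:hb[2]+20].reshape(-1,3); q=q[(q[:,2]>12)&(q[:,2]<35)]; print(' walls',cv2.minAreaRect(q[:,:2].astype(np.float32)))
E
```

```text
top handle 127 [70.84067915 73.82076497 78.20106382] ((500.98602294921875, 29.39329719543457), (74.9752426147461, 12.834134101867676), 17.327672958374023)
 mouth 344 zflap 124.64771742989774 zhead 125.60565339020252 ((573.1257934570312, -275.9020690917969), (43.212120056152344, 48.08087921142578), 80.6944351196289)
 head 1289 ((572.6775512695312, -274.87109375), (92.50756072998047, 112.68779754638672), 81.32220458984375)
 walls ((502.5232849121094, 29.053382873535156), (180.0565185546875, 33.80224609375), 16.656518936157227)
scene handle 198 [68.4978707  71.82955298 74.7239607 ] ((505.3209533691406, 32.90949630737305), (83.53999328613281, 18.28725814819336), 16.70738983154297)
 mouth 205 zflap 123.09193197878972 zhead 124.09069471961635 ((574.65087890625, -273.609375), (40.4524040222168, 45.43480682373047), 81.91104888916016)
 head 976 ((574.8401489257812, -270.78265380859375), (99.4613037109375, 114.0279769897461), 81.29196166992188)
 walls ((505.0489807128906, 32.25743865966797), (180.7943878173828, 36.304595947265625), 16.452329635620117)
```

```bash
cat >> h.py <<'E'
CH=np.array([503.5,31.]); CY=np.radians(16.6)
BIN=np.array([574.,-274.]); BY=np.radians(-8.7)
def Rc(yaw,t):
    """chute orientation: yaw, then nose-down tilt t (tail up)"""
    c,s=np.cos(yaw),np.sin(yaw)
    Z=np.array([[c,-s,0],[s,c,0],[0,0,1]])
    return Z@np.array([[np.cos(t),0,-np.sin(t)],[0,1,0],[np.sin(t),0,np.cos(t)]])
def tool(Rch,s,lean=0):
    """tool frame for chute orientation, tool leaning like an extra nose-down tilt"""
    c,l=np.cos(lean),np.sin(lean)
    R=Rch@np.array([[c,0,-l],[0,1,0],[l,0,c]])
    return np.c_[-s*R[:,0]*-1*-1 if False else np.cross(s*R[:,1],-R[:,2]), s*R[:,1], -R[:,2]]
def tcp(origin,Rch,s,lean=0,off=0.):
    """TCP pose for chute origin pose; off = grip shift along chute x"""
    T=tool(Rch,s,lean)
    return origin+Rch@np.array([off,0,66.])+19*T[:,2], T
def at_edge(t,zh,yaw,past=30.,lift=0.,binc=None):
    """chute origin/rot with underside on mouth edge, tilted t"""
    b=BIN if binc is None else binc
    e=np.array([b[0]+24*np.cos(yaw),b[1]+24*np.sin(yaw),zh+lift]); R=Rc(yaw,t)
    return e+R@np.array([90-past,0,0]), R
E
python3 - <<'E'
from h import *
for yaw,n in((BY,'A'),(BY+np.pi,'B')):
  for s in(1,-1):
    for lean in(-.5,-.3,0,.3):
      r=''
      for t in(0,.3,.6,.85,1.0):
        q=inverse_kinematics(*tcp(*at_edge(t,125,yaw),s,lean)); r+='.' if q is None else 'Y'
      q=inverse_kinematics(*tcp(np.r_[CH,0],Rc(CY,0),s,lean)); r+=' '+('.' if q is None else 'Y')
      print(n,s,lean,r)
for s in(1,-1):
    T=tool(Rc(BY,0),s); p=np.r_[BIN,330]
    q=inverse_kinematics(p,T); print(s,q)
E
```

```text
A 1 -0.5 YYYYY Y
A 1 -0.3 YYYYY Y
A 1 0 YYYYY Y
A 1 0.3 YYYYY Y
A -1 -0.5 YYYYY Y
A -1 -0.3 YYYYY Y
A -1 0 YYYYY Y
A -1 0.3 YYYYY .
B 1 -0.5 YYYYY Y
B 1 -0.3 YYYYY Y
B 1 0 YYY.. Y
B 1 0.3 YY... Y
B -1 -0.5 YYYYY Y
B -1 -0.3 YYYYY Y
B -1 0 YYY.. Y
B -1 0.3 YY... .
1 [-0.11031279  0.55913527  0.75460257  1.46794413 -0.39042107  1.26884835
  2.10335801]
-1 [-0.22525696  0.650488    1.00625187  1.47355702 -0.5559149   1.3230593
 -0.89810256]
```

```bash
python3 - <<'E'
from h import *
t0=read_state()['time']
movep(np.r_[BIN+[0,0],330],tool(Rc(BY,0),-1))
c=snap('wrist','w0.png'); T=np.asarray(c['cam_to_world']); print(T.round(2),c['fx'])
s=read_state(); print(s['time']-t0,s['qpos'])
P=pts(c)
uv=[];
E
```

```text
[[-1.5000e-01  9.4000e-01  3.0000e-01  6.5202e+02]
 [-9.9000e-01 -1.4000e-01 -5.0000e-02 -2.8578e+02]
 [ 0.0000e+00 -3.1000e-01  9.5000e-01  4.7164e+02]
 [ 0.0000e+00  0.0000e+00  0.0000e+00  1.0000e+00]] 360.4279287095964
3.3 [-0.22588711  0.65051573  1.00578158  1.47352105 -0.55590713  1.32304097
 -0.89802987]
```

View pics/w0.png

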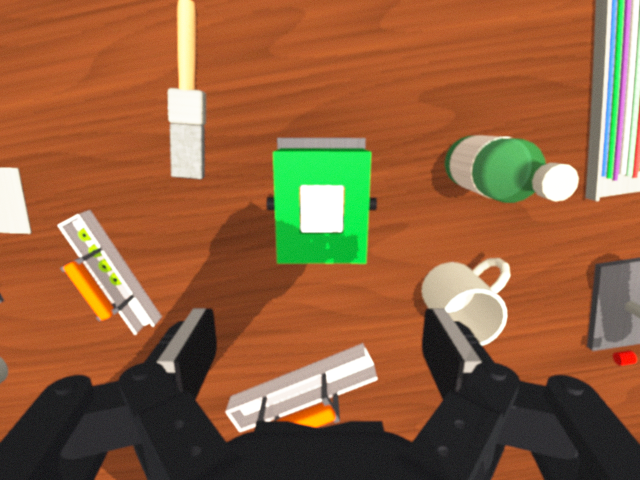

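The wrist view has the green bin at (322,208) and the chute with beads at (105,270). It agrees that the nose is at the lower end, towards the robot. I'll zoom into the mouth with the contrast stretched.

```bash
python3 - <<'E'
from h import *
c=dict(np.load('wrist.npz'))
im=c['image'][175:245,285:360]
print(c['image'][205:212:6,322], c['image'][180:240:1,322].sum(1).tolist()); print(c['image'][208,292:352].sum(1).tolist())
st=np.clip((im.astype(float)-190)*255/65,0,255).astype(np.uint8)
a=cv2.resize(im,(400,373),interpolation=cv2.INTER_NEAREST);b=cv2.resize(st,(400,373),interpolation=cv2.INTER_NEAREST)
cv2.imwrite('pics/w0c.png',np.hstack([a,b]))
m=blob(c,(0,0,180),(179,60,255),(285,170,360,245)); P=pts(c); print(np.median(P[m][:,2]),rect(c,m,125))
g=blob(c,(50,120,60),(75,255,255),(265,140,380,275))&(abs(P[...,2]-125)<6); print(rect(c,g,125),np.median(P[g][:,2]))
E
```

```text
[[255 255 255]
 [255 255 255]] [383, 368, 350, 368, 467, 672, 764, 765, 765, 765, 765, 765, 765, 765, 765, 765, 765, 765, 765, 765, 765, 765, 765, 765, 765, 765, 765, 765, 765, 765, 765, 765, 765, 765, 765, 765, 765, 765, 765, 765, 765, 765, 765, 765, 765, 765, 765, 765, 765, 765, 765, 764, 549, 273, 229, 240, 267, 250, 249, 248]
[350, 350, 346, 353, 350, 354, 339, 356, 544, 750, 765, 765, 765, 765, 765, 765, 765, 765, 765, 765, 765, 765, 765, 765, 765, 765, 765, 765, 765, 765, 765, 765, 765, 765, 765, 765, 765, 765, 765, 765, 765, 765, 765, 765, 765, 765, 765, 765, 765, 765, 752, 573, 409, 347, 341, 357, 340, 339, 339, 344]
124.2894316877746 ((574.5742797851562, -276.4749450683594), (41.98237609863281, 47.28608703613281), 81.11331939697266)
((573.8321533203125, -276.3878173828125), (92.14283752441406, 112.3268814086914), 81.18040466308594) 125.25712925494287
```

View pics/w0c.png

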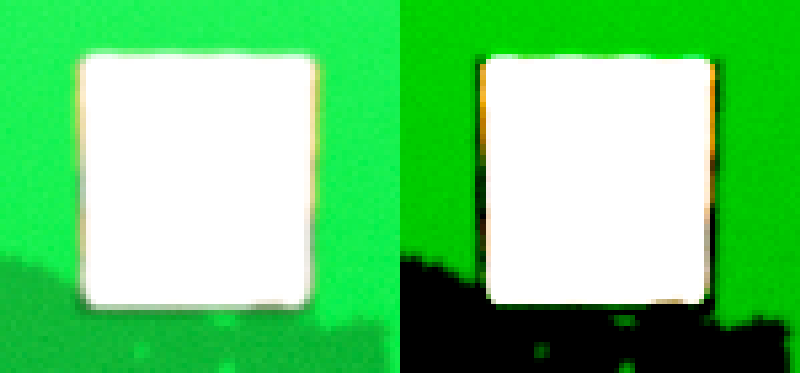

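```bash
python3 - <<'E'
from h import *
movel([553,-271,160],max_speed=200)
c=snap('wrist'); P=pts(c)
m=blob(c,(0,0,180),(179,60,255),(200,100,440,350)); v,u=np.nonzero(m); print(u.min(),u.max(),v.min(),v.max(),rect(c,m,125),np.median(P[m][:,2]))
x0,x1,y0,y1=u.min()-15,u.max()+15,v.min()-15,v.max()+15
im=c['image'][y0:y1,x0:x1]
g=np.clip(im.astype(float)*1.0,0,255).astype(np.uint8)
cv2.imwrite('pics/w1c.png',cv2.resize(g,(600,int(600*im.shape[0]/im.shape[1]) if im.shape[0]<im.shape[1] else 600),interpolation=cv2.INTER_NEAREST))
for uu in(np.linspace(u.min()+15,u.max()-15,3).astype(int)):
    print(uu,c['image'][v.min()-6:v.min()+8,uu].tolist(),'|',c['image'][v.max()-8:v.max()+8,uu].tolist())
print(read_state()['time'])
E
```

```text
280 362 196 281 ((575.1647338867188, -276.7577209472656), (41.65597915649414, 46.11114501953125), 81.23978424072266) 124.21299423911378
295 [[97, 248, 37], [93, 248, 31], [98, 248, 35], [91, 248, 35], [94, 248, 33], [98, 247, 57], [151, 248, 145], [221, 250, 239], [250, 253, 255], [255, 255, 255], [255, 255, 255], [255, 255, 255], [255, 255, 255], [255, 255, 255]] | [[244, 248, 253], [244, 248, 253], [245, 249, 253], [244, 248, 253], [244, 248, 253], [243, 248, 253], [242, 247, 253], [232, 242, 249], [176, 210, 201], [92, 147, 98], [41, 119, 28], [38, 130, 10], [46, 159, 8], [54, 186, 11], [54, 196, 19], [58, 194, 20]]
321 [[90, 248, 33], [87, 247, 25], [94, 248, 37], [88, 247, 24], [91, 247, 28], [102, 247, 58], [154, 248, 149], [235, 252, 245], [255, 255, 255], [255, 255, 255], [255, 255, 255], [255, 255, 255], [255, 255, 255], [255, 255, 255]] | [[249, 251, 254], [246, 249, 253], [245, 249, 253], [245, 249, 253], [246, 249, 253], [244, 248, 253], [244, 249, 254], [234, 243, 249], [180, 209, 204], [99, 150, 105], [44, 122, 29], [35, 131, 3], [46, 158, 10], [55, 185, 14], [55, 189, 2], [55, 191, 9]]
347 [[97, 248, 29], [89, 247, 26], [91, 247, 29], [87, 247, 24], [92, 248, 35], [101, 248, 54], [148, 247, 143], [234, 252, 246], [255, 255, 255], [255, 255, 255], [255, 255, 255], [255, 255, 255], [255, 255, 255], [255, 255, 255]] | [[255, 255, 255], [255, 255, 255], [255, 255, 255], [255, 255, 255], [255, 255, 255], [255, 255, 255], [250, 253, 255], [235, 243, 250], [177, 208, 203], [91, 146, 97], [40, 117, 24], [41, 134, 18], [45, 161, 10], [54, 185, 16], [55, 192, 12], [58, 198, 13]]
4.4583
```

View pics/w1c.png

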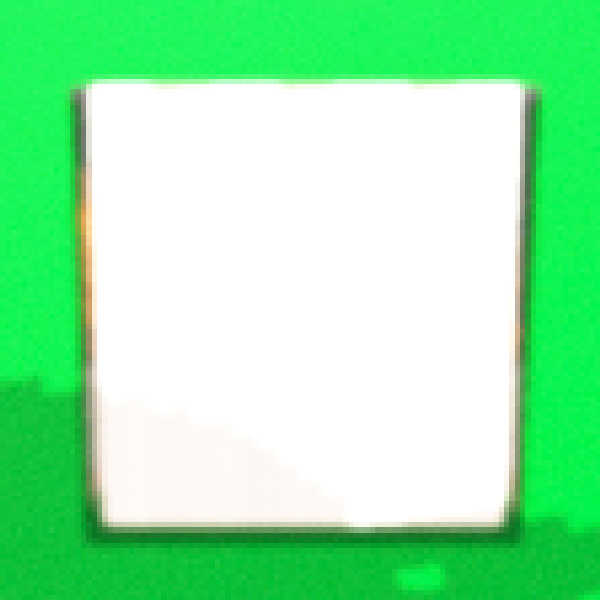

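The zoom shows a gap along the lower edge (world -x side, the free edge) and a flush upper edge, so the hinge is on the far side. That puts bin +x away from the robot, at a yaw of about -8.8°. Next I re-measure the chute with the wrist camera.

```bash
sed -i 's/^BIN=.*/BIN=np.array([573.8,-275.3]); BY=np.radians(-8.8)/' h.py; python3 - <<'E'
from h import *
movel([553,-271,230],max_speed=250)
p,T=tcp(np.r_[CH,140],Rc(CY,0),-1); movep(p-[50,15,0],T)
c=snap('wrist','w2.png'); P=pts(c)
m=blob(c,(5,180,150),(18,255,255),(150,50,490,400)); v,u=np.nonzero(m); print(m.sum(),u.mean(),v.mean(),np.percentile(P[m][:,2],[10,50,90]),rect(c,m,74))
q=P.reshape(-1,3); q=q[(q[:,2]>10)&(q[:,2]<34)&(np.linalg.norm(q[:,:2]-CH,axis=1)<105)]; print(len(q),cv2.minAreaRect(q[:,:2].astype(np.float32)))
print(read_state()['time'],read_state()['eef_pos'])
E
```

```text
60713 381.1310098331494 241.14593250210004 [-1.56713465 -0.6355004   0.29705623] ((447.9593505859375, -4.349456787109375), (273.3790283203125, 250.9363250732422), 17.106525421142578)
2727 ((502.7249755859375, 28.717864990234375), (180.80349731445312, 34.318572998046875), 16.563764572143555)
6.1167 [454.18492511  14.96193533 187.17979071]
```

View pics/w2.png

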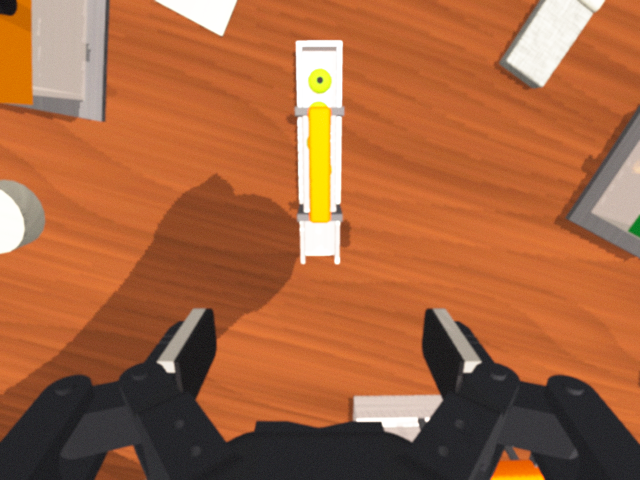

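The wrist view shows the beads under and behind the handle towards the tail at (320,45), and the open nose at (320,262). The chute centre is about (503,29.5) and its size matches, so I grasp it.

```bash
sed -i 's/^CH=.*/CH=np.array([503.,29.5]); CY=np.radians(16.6)/' h.py; python3 - <<'E'
from h import *
p,T=tcp(np.r_[CH,90],Rc(CY,0),-1); movep(p,T)
p,T=tcp(np.r_[CH,1],Rc(CY,0),-1); print(movel(p,T,max_speed=100,guard=10))
clamp(); s=read_state(); print(s['finger_gap'],s['gripper_force'],s['eef_pos'],s['ft_force'])
movel(*tcp(np.r_[CH,40],Rc(CY,0),-1),max_speed=80)
s=read_state(); print(s['finger_gap'],s['gripper_force'],s['ft_force'],s['time'])
movel(*tcp(np.r_[CH,165],Rc(CY,-.1),-1),max_speed=120)
o,R=at_edge(0,125,BY,lift=35)
movel(*tcp(o,Rc(BY,-.1),-1),max_speed=130)
s=read_state(); print(s['ft_force'],s['time'],s['eef_pos'])
c=snap('wrist','w3.png')
c=snap('scene','s3.png'); cv2.imwrite('pics/m3.png',np.hstack([cv2.resize(cv2.imread('pics/w3.png'),(400,300)),cv2.resize(c['image'][80:260,110:350],(400,300))]))
E
```

```text
False
15.259281021060348 59.01592791080475 [503.12650481  29.33834442  48.17243706] [-0.67401333 -0.66976185  6.28176868]
14.848296584451406 58.49980294704437 [-0.94866492  0.16784622 -2.71440334] 8.825
[-1.35577284  0.80886771 -2.64212468] 12.9 [ 661.5441622  -288.46638923  206.87366974]
```

View pics/m3.png

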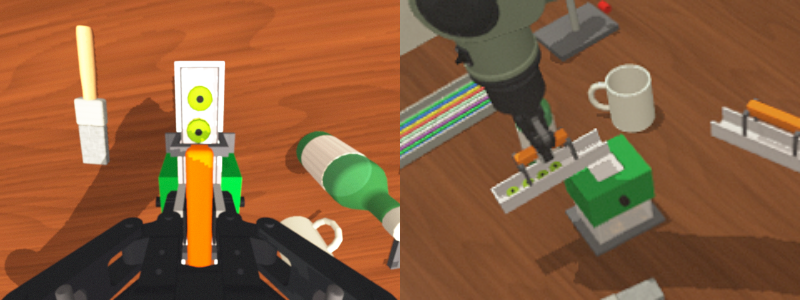

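Chute is held with the four beads in it, nose over the mouth and aligned. I'll level it and feel for the head.

```bash
python3 - <<'E'
from h import *
o,R=at_edge(0,125,BY,lift=15); p,T=tcp(o,R,-1)
movel(p,T,max_speed=60); wait(.3); s=read_state(); f0=s['ft_force']; print(s['eef_pos']-p,f0)
hit=movel(p-[0,0,28],T,max_speed=15,guard=2.5); s=read_state()
print(hit,'head z',125+15-(p[2]-s['eef_pos'][2]),s['ft_force']-f0,s['time'])
wait(.3); s=read_state(); print('head z',140-(p[2]-s['eef_pos'][2]),s['ft_force']-f0,(s['eef_pos']-p)[:2])
E
```

```text
[ 0.19826588 -0.10776147  0.02884639] [-0.60053495 -0.43098719 -3.16897003]
True head z 126.83855632041892 [1.68765471 0.84893164 9.47397501] 14.7833
head z 126.87693908903938 [1.56025763 0.12077142 8.91485824] [ 0.13347819 -0.02134421]
```

```bash
cat > tip.py <<'E'
from h import *
f0=np.array([-0.60,-0.43,-3.17]); ZH=126.9; L=.5
log=[]
def go(t,L,v=30):
    o,R=at_edge(t,ZH,BY); return movel(*tcp(o+R[:,2]*L,R,-1),max_speed=v,guard=10),R
for t in np.arange(0,.881,.04):
    hit,R=go(t,L)
    for k in range(8):
        n=(read_state()['ft_force']-f0)@R[:,2]
        if n>12: L+=.8
        elif n>6: L+=.4
        elif n<1.5: L-=.4
        elif not hit: break
        hit,R=go(t,L,10)
    f=read_state()['ft_force']-f0
    print(round(t,2),hit,round(L,1),k,f.round(1),round(f@R[:,2],1),round(read_state()['time'],1))
    if np.linalg.norm(f)>18: print('STOP');break
E
python3 tip.py
```

```text
0.0 False 0.1 1 [ 1.2 -0.3  3.5] 3.5 15.6
0.04 False -0.3 1 [1.3 0.  5.8] 5.8 16.1
0.08 False -0.3 0 [-0.4  0.4  1.9] 1.9 16.3
0.12 False -0.7 1 [0.8 1.2 4.5] 4.4 16.8
0.16 False -1.1 1 [0.6 0.7 3.5] 3.3 17.3
0.2 False -1.1 0 [-0.   0.5  1.5] 1.5 17.6
0.24 False -1.1 0 [0.7 0.6 2.3] 2.0 17.8
0.28 False -1.1 0 [1.3 0.5 2.7] 2.2 18.1
0.32 False -1.5 1 [0.4 0.5 4.5] 4.2 18.6
0.36 False -1.5 0 [0.6 1.  2.7] 2.3 18.8
0.4 False -1.5 0 [0.7 0.5 2.3] 1.9 19.1
0.44 False -1.5 0 [0.9 1.3 2.3] 1.8 19.3
0.48 False -1.9 1 [-0.3  0.6  5.7] 5.3 19.8
0.52 False -2.3 1 [-1.1 -0.1  3.7] 3.7 20.3
0.56 False -2.7 1 [-0.7 -0.5  4.2] 3.9 20.9
0.6 False -2.7 0 [-1.   1.2  2.8] 3.0 21.3Traceback (most recent call last):
  File "tip.py", line 7, in <module>
    hit,R=go(t,L)
          ~~^^^^^
  File "tip.py", line 5, in go
    o,R=at_edge(t,ZH,BY); return movel(*tcp(o+R[:,2]*L,R,-1),max_speed=v,guard=10),R
                                 ~~~~~^^^^^^^^^^^^^^^^^^^^^^^^^^^^^^^^^^^^^^^^^^^^
workcell.PlanningError: the arm cannot follow that straight line within its joint ranges
```

```bash
python3 - <<'E'
from h import *
s=read_state(); print(s['qpos'].round(3) if hasattr(s['qpos'],'round') else s['qpos'])
for t in(.6,.61,.62,.64,.68,.75,.88):
    o,R=at_edge(t,126.9,BY); q=inverse_kinematics(*tcp(o+R[:,2]*-2.7,R,-1)); print(t,None if q is None else np.round(q,2))
c=snap('scene'); cv2.imwrite('pics/s4.png',cv2.resize(c['image'][80:260,110:350],(800,600)))
E
```

```text
[ 0.242  0.477  0.222  1.999 -1.247  0.259 -0.154]
0.6 [ 0.24  0.48  0.22  2.   -1.25  0.26 -0.15]
0.61 [ 0.3   0.47  0.15  2.01 -1.25  0.22 -0.14]
0.62 [ 0.36  0.46  0.07  2.01 -1.25  0.19 -0.12]
0.64 [ 0.93  0.54 -0.69  2.    1.19  0.18 -2.42]
0.68 [-0.38  1.04  1.38  2.1   4.37  1.18  0.16]
0.75 [ 0.63  0.46 -0.25  2.11  3.7   0.17  1.28]
0.88 [ 1.12  0.61 -0.86  2.19  2.77  0.36  2.39]
```

View pics/s4.png

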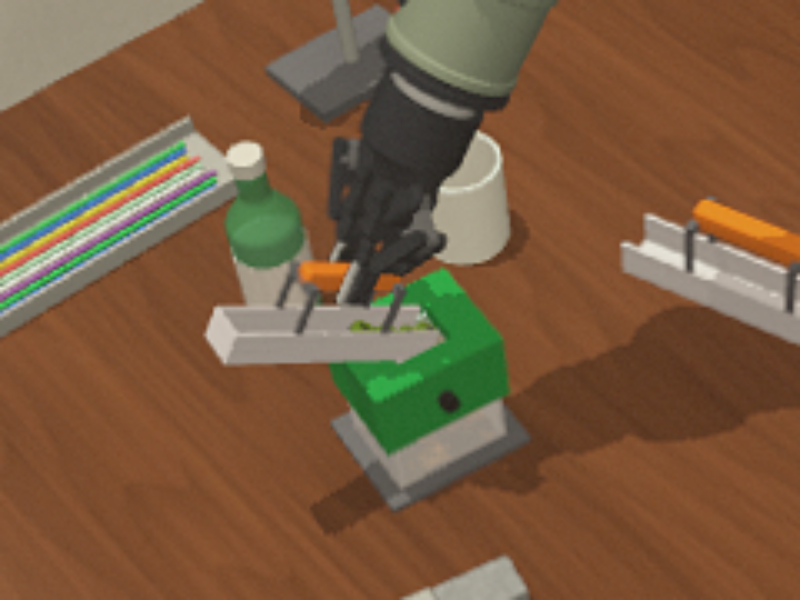

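The picture shows the chute tipped in the mouth, beads slid down to the nose by the flap at (400,325). The wrist is at a joint limit just short of the passing tilt. I'll scan for nearby small changes (roll, yaw, insertion) that allow more tilt on this branch.

```bash
cat > scan.py <<'E'
from h import *
from scipy.spatial.transform import Rotation as Ro
q0=np.array(read_state()['qpos']); ZH=126.9
best=[]
for t in(.64,.67,.7,.74,.78):
  for past in(22,30,36):
    for dy in(-.1,-.05,0,.05,.1):
      for r in(-.15,-.1,-.05,0,.05,.1,.15):
        e=np.r_[BIN+24*np.array([np.cos(BY),np.sin(BY)]),ZH]
        R=Rc(BY+dy,t)@Ro.from_euler('x',r).as_matrix()
        o=e+R@[90-past,0,-2.]
        q=inverse_kinematics(*tcp(o,R,-1))
        if q is None: continue
        d=np.abs(np.array(q)-q0).max()
        if d<.9: best.append((t,past,dy,r,round(d,2),np.round(q,2).tolist()))
for t in(.64,.67,.7,.74,.78):
    b=sorted([x for x in best if x[0]==t],key=lambda x:abs(x[2])+abs(x[3]))
    print(t,len(b)); [print('  ',x) for x in b[:4]]
E
time timeout 300 python3 scan.py; python3 - <<'E'
from h import *
# bead-coloured pixels now
for n in('scene','top'):
    c=snap(n) if n=='top' else dict(np.load('scene.npz'))
    b={'scene':(190,150,290,215),'top':(380,170,480,260)}[n]
    P=pts(c); hsv=cv2.cvtColor(c['image'],cv2.COLOR_BGR2HSV); m=np.zeros(hsv.shape[:2],np.uint8); m[b[1]:b[3],b[0]:b[2]]=cv2.inRange(hsv,(28,120,60),(42,255,255))[b[1]:b[3],b[0]:b[2]]
    k,l,st,ce=cv2.connectedComponentsWithStats(m)
    for i in range(1,k):
        if st[i,4]>3: print(n,ce[i].round(),st[i,4],np.median(P[l==i],0).round())
E
```

```text
0.64 46
   (0.64, 22, 0, 0, np.float64(0.22), [0.41, 0.46, 0.0, 2.01, -1.26, 0.16, -0.11])
   (0.64, 22, 0, 0.05, np.float64(0.22), [0.45, 0.47, 0.0, 1.99, -1.25, 0.24, -0.09])
   (0.64, 22, 0.05, 0, np.float64(0.23), [0.43, 0.46, -0.0, 2.0, -1.25, 0.2, -0.06])
   (0.64, 30, 0, 0.05, np.float64(0.3), [0.51, 0.47, -0.07, 2.01, -1.25, 0.2, -0.07])
0.67 28
   (0.67, 22, 0, 0.1, np.float64(0.43), [0.65, 0.48, -0.21, 1.99, -1.25, 0.22, -0.03])
   (0.67, 22, 0.05, 0.05, np.float64(0.42), [0.62, 0.48, -0.2, 2.0, -1.25, 0.19, 0.01])
   (0.67, 30, 0, 0.1, np.float64(0.5), [0.7, 0.49, -0.27, 2.0, -1.25, 0.19, -0.0])
   (0.67, 30, 0.05, 0.05, np.float64(0.5), [0.68, 0.48, -0.27, 2.01, -1.26, 0.16, 0.03])
0.7 15
   (0.7, 22, 0, 0.15, np.float64(0.61), [0.82, 0.51, -0.39, 1.98, -1.22, 0.22, 0.02])
   (0.7, 30, 0, 0.15, np.float64(0.67), [0.87, 0.52, -0.44, 2.0, -1.22, 0.19, 0.04])
   (0.7, 36, 0, 0.15, np.float64(0.71), [0.91, 0.53, -0.49, 2.01, -1.23, 0.17, 0.06])
   (0.7, 22, 0.05, 0.1, np.float64(0.6), [0.8, 0.5, -0.38, 1.99, -1.23, 0.19, 0.05])
0.74 4
   (0.74, 22, 0.05, 0.15, np.float64(0.77), [0.97, 0.55, -0.55, 1.99, -1.23, 0.19, 0.13])
   (0.74, 22, 0.1, 0.15, np.float64(0.72), [0.94, 0.55, -0.5, 1.97, -1.2, 0.25, 0.13])
   (0.74, 30, 0.1, 0.15, np.float64(0.75), [0.97, 0.56, -0.53, 1.99, -1.21, 0.23, 0.16])
   (0.74, 36, 0.1, 0.15, np.float64(0.78), [1.0, 0.57, -0.56, 2.0, -1.22, 0.22, 0.18])
0.78 0
scene [218. 177.] 15 [ 606. -285.  151.]
scene [234. 178.] 11 [ 562. -276.  121.]
scene [262. 194.] 4 [ 526. -218.   76.]
top [438. 219.] 14 [ 557. -250.  219.]
real	0m12.050s
user	0m1.470s
sys	0m0.157s
```

```bash
cat > tip2.py <<'E'
from h import *
from scipy.spatial.transform import Rotation as Ro
f0=np.array([-0.60,-0.43,-3.17]); ZH=126.9
E0=np.r_[BIN+24*np.array([np.cos(BY),np.sin(BY)]),ZH]
def pose(t,dy,r,past,L):
    R=Rc(BY+dy,t)@Ro.from_euler('x',r).as_matrix()
    return E0+R@[90-past,0,L+17*np.sin(r)],R
def go(a,L,v):
    o,R=pose(*a,L); return movel(*tcp(o,R,-1),max_speed=v,guard=9),R
def seek(a,L,v=15):
    hit,R=go(a,L,v)
    for k in range(7):
        n=(read_state()['ft_force']-f0)@R[:,2]
        if n>12: L+=.8
        elif n>7: L+=.4
        elif n<1.5: L-=.4
        elif not hit: break
        hit,R=go(a,L,10)
    s=read_state(); f=s['ft_force']-f0
    print(np.round(a,2),hit,round(L,1),k,f.round(1),round(f@R[:,2],1),np.round(s['qpos'],2),round(s['time'],1),flush=True)
    return L
def beads():
    n=0;c=camera('scene'); hsv=cv2.cvtColor(c['image'],cv2.COLOR_BGR2HSV)[150:215,190:290]
    m=cv2.inRange(hsv,(28,120,60),(42,255,255)); k,l,st,ce=cv2.connectedComponentsWithStats(m)
    P=pts(c)[150:215,190:290]
    print('  beads',[(st[i,4],np.median(P[l==i],0).round().tolist()) for i in range(1,k) if st[i,4]>3],flush=True)
E
python3 - <<'E'
from tip2 import *
L=-2.7
try:
    for i in range(1,8):
        a=(.6+.02*min(i,7),.008*i,.0225*i,30-.6*i); L=seek(a,L)
        if i>2: beads()
except PlanningError as e: print(e)
E
```

```text
[6.20e-01 1.00e-02 2.00e-02 2.94e+01] False -2.7 0 [-0.3  0.6  2.3] 2.1 [ 0.37  0.47  0.08  2.   -1.25  0.23 -0.11] 21.7
[6.40e-01 2.00e-02 4.00e-02 2.88e+01] False -3.1 1 [-1.6 -0.5  2.9] 3.3 [ 0.5   0.47 -0.06  2.   -1.25  0.21 -0.06] 22.3
[6.60e-01 2.00e-02 7.00e-02 2.82e+01] False -3.1 0 [-0.8  1.3  3.2] 3.1 [ 0.62  0.48 -0.18  2.   -1.25  0.2  -0.01] 22.6
  beads [(np.int32(6), [554.0, -266.0, 109.0])]
[ 0.68  0.03  0.09 27.6 ] False -3.1 0 [-1.3  1.9  3.6] 3.5 [ 0.72  0.49 -0.29  2.   -1.25  0.2   0.03] 22.9
  beads []
[ 0.7   0.04  0.11 27.  ] False -3.1 0 [-2.7  1.7  3.8] 4.6 [ 0.82  0.51 -0.39  2.   -1.25  0.19  0.08] 23.3
  beads []
[ 0.72  0.05  0.14 26.4 ] False -3.1 0 [-2.   2.8  4.1] 4.2 [ 0.9   0.53 -0.47  2.   -1.25  0.2   0.12] 23.6
  beads []
[ 0.74  0.06  0.16 25.8 ] False -3.1 0 [-2.1  1.7  4.1] 4.3 [ 0.96  0.55 -0.53  1.99 -1.25  0.21  0.16] 23.9
  beads []
```

```bash
python3 - <<'E'
from h import *
wait(.5)
s=snap('scene');w=snap('wrist')
cv2.imwrite('pics/m5.png',np.hstack([cv2.resize(w['image'],(400,300)),cv2.resize(s['image'][140:245,180:320],(400,300),interpolation=cv2.INTER_CUBIC)]))
E
```

```text
(no output)
```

View pics/m5.png

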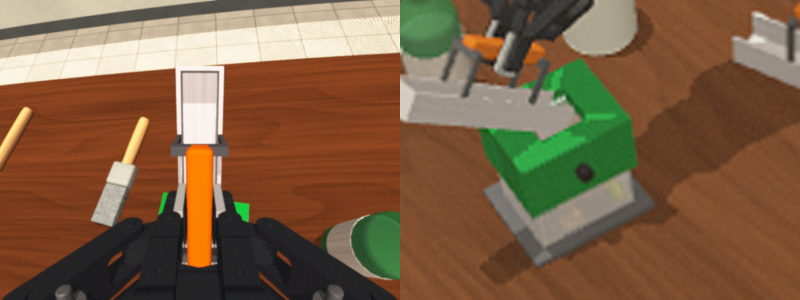

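The picture shows the trough empty at the tail and pale yellow shapes behind the bin's clear wall at (620,190). I'll retreat along the same path and then check that the trough is empty.

```bash
python3 - <<'E'
from tip2 import *
def mv(a,L,v):
    o,R=pose(*a,L); movel(*tcp(o,R,-1),max_speed=v)
for i in range(6,-1,-2): mv((.6+.02*i,.008*i,.0225*i,30-.6*i),-2.,25)
for t,L in((.5,-1.2),(.4,-.6),(.3,0),(.2,.5),(.1,1),(0,1.5)): mv((t,0,0,30),L,60); print(t,(read_state()['ft_force']-f0).round(1))
mv((0,0,0,30),45,80); wait(.2)
s=read_state(); print('weight change',(s['ft_force']-f0).round(2),s['time'],np.round(s['qpos'],2))
for n in('scene','top','wrist'):
    c=snap(n); hsv=cv2.cvtColor(c['image'],cv2.COLOR_BGR2HSV); m=cv2.inRange(hsv,(25,110,60),(42,255,255)); P=pts(c)
    k,l,st,ce=cv2.connectedComponentsWithStats(m)
    for i in range(1,k):
        if st[i,4]>3:
            p=np.median(P[l==i],0)
            if np.linalg.norm(p[:2]-BIN)<250: print(n,ce[i].round(),st[i,4],p.round())
    if n!='wrist':
        b={'scene':(205,160,264,215),'top':(420,195,462,242)}[n]
        g=blob(c,(0,0,180),(179,60,255),b); print(n,'flap',g.sum(),np.median(P[g],0).round(1))
E
```

```text
0.5 [0.4 0.1 1.9]
0.4 [-0.5  0.2  1. ]
0.3 [0.5 0.9 1.7]
0.2 [-0.1 -0.2  1.7]
0.1 [ 0.3 -0.1  0.8]
0 [0.1 0.3 0.4]
weight change [ 0.41 -0.12  0.17] 28.825 [-0.04  0.79  0.69  1.36 -0.51  1.17 -1.02]
scene [262. 194.] 4 [ 525. -221.   74.]
scene flap 195 [ 573.  -274.6  123.2]
top [458. 240.] 7 [ 528. -344.    0.]Traceback (most recent call last):
  File "<stdin>", line 17, in <module>
  File "h.py", line 27, in blob
    return l==1+np.argmax(st[1:,4])
                ~~~~~~~~~^^^^^^^^^^
    return _wrapfunc(a, 'argmax', axis=axis, out=out, **kwds)
    return bound(*args, **kwds)
ValueError: attempt to get argmax of an empty sequence
```

```bash
python3 - <<'E'
from h import *
H=lambda im:cv2.inRange(cv2.cvtColor(im,cv2.COLOR_BGR2HSV),(22,60,60),(48,255,255))
for n,b in(('scene',(150,120,420,330)),('top',(290,150,520,310))):
    a=cv2.imread(f'pics/{n}0.png'); c=dict(np.load(n+'.npz')); im=c['image']; P=pts(c)
    m=H(im)
    k,l,st,ce=cv2.connectedComponentsWithStats(m)
    for i in range(1,k):
        u,v=ce[i]
        if st[i,4]>2 and b[0]<u<b[2] and b[1]<v<b[3]:
            print(n,ce[i].round(),st[i,4],np.median(P[l==i],0).round(),'new now',im[l==i].mean(0).round(),'before',a[l==i].mean(0).round(), H(a)[l==i].mean().round())
s,a=dict(np.load('scene.npz'))['image'],cv2.imread('pics/scene0.png')
d=s.astype(int)-a; r=slice(205,232); print('diff box area', [(u,v,s[v,u].tolist(),a[v,u].tolist()) for v in range(204,226,4) for u in range(224,262,5) if abs(d[v,u]).max()>25])
E
```

```text
scene [177. 147.] 3 [ 609. -481.  119.] new now [55. 97. 96.] before [56. 97. 97.] 255.0
scene [244. 161.] 4 [ 448. -407.    0.] new now [ 58. 119. 105.] before [ 58. 120. 104.] 255.0
scene [248. 166.] 4 [ 482. -332.   61.] new now [ 58. 123.  98.] before [ 59. 124. 100.] 255.0
scene [254. 172.] 4 [ 486. -305.   60.] new now [ 58. 125. 100.] before [ 58. 125. 100.] 255.0
scene [259. 179.] 5 [ 523. -234.  121.] new now [ 56. 121.  96.] before [ 59. 131.  96.] 204.0
scene [261. 186.] 5 [ 526. -219.  107.] new now [46. 96. 87.] before [46. 94. 86.] 255.0
scene [208. 188.] 3 [ 622. -327.   86.] new now [44. 91. 79.] before [43. 90. 79.] 255.0
scene [262. 194.] 6 [ 525. -220.   74.] new now [46. 94. 91.] before [45. 95. 90.] 255.0
scene [213. 199.] 3 [ 626. -306.   61.] new now [50. 87. 94.] before [50. 90. 94.] 255.0
scene [255. 206.] 25 [ 547. -228.   36.] new now [116. 152. 155.] before [125. 140. 148.] 20.0
scene [222. 271.] 13 [ 734. -136.   16.] new now [147. 205. 227.] before [147. 205. 227.] 235.0
scene [203. 279.] 35 [ 784. -148.   19.] new now [148. 207. 227.] before [148. 206. 
[... 651 characters left out ...]
.] 0.0
top [511. 283.] 3 [ 414. -472.   14.] new now [110. 137. 147.] before [110. 136. 147.] 85.0
top [483. 285.] 5 [ 409. -399.   22.] new now [102. 127. 137.] before [103. 127. 137.] 51.0
top [516. 285.] 5 [ 407. -472.   55.] new now [102. 128. 138.] before [102. 127. 138.] 51.0
top [487. 288.] 5 [ 401. -398.   52.] new now [101. 127. 137.] before [102. 127. 138.] 0.0
top [487. 296.] 4 [ 381. -407.   22.] new now [106. 132. 142.] before [105. 131. 142.] 128.0
top [506. 299.] 3 [ 372. -452.   27.] new now [111. 138. 148.] before [110. 137. 147.] 85.0
diff box area [(224, 220, [86, 91, 94], [113, 118, 123]), (224, 224, [82, 88, 93], [109, 116, 122]), (259, 224, [37, 58, 95], [45, 75, 123])]
```

No stray beads on the bench, and a new yellow tint has appeared inside the bin. I'll put the chute back in its original place.

```bash
python3 - <<'E'
from h import *
movel(*tcp(np.r_[CH,100],Rc(CY,0),-1),max_speed=160)
movel(*tcp(np.r_[CH,12],Rc(CY,0),-1),max_speed=100); wait(.2)
f0=read_state()['ft_force']
p,T=tcp(np.r_[CH,-3],Rc(CY,0),-1); print(movel(p,T,max_speed=15,guard=3)); s=read_state(); print(s['eef_pos'],s['ft_force']-f0)
open_gripper(); wait(.2)
up,T=tcp(np.r_[CH,90],Rc(CY,0),-1); movel(up,T,max_speed=100)
movel(up+[-55,-16,60],T,max_speed=150); wait(.3)
c=snap('wrist'); P=pts(c); q=P.reshape(-1,3); q=q[(q[:,2]>10)&(q[:,2]<34)&(np.linalg.norm(q[:,:2]-CH,axis=1)<110)]; print(len(q),cv2.minAreaRect(q[:,:2].astype(np.float32)),np.percentile(q[:,2],[50,95]))
for n in('wrist','scene','top'):
    c=snap(n); P=pts(c); m=cv2.inRange(cv2.cvtColor(c['image'],cv2.COLOR_BGR2HSV),(25,110,60),(42,255,255)); q=P[(m>0)]; q=q[(np.linalg.norm(q[:,:2]-CH,axis=1)<110)&(q[:,2]<60)]; print(n,'olive px in chute',len(q))
    if n!='wrist':
        g=blob(c,(0,0,180),(179,60,255),{'scene':(205,160,264,215),'top':(420,195,462,242)}[n]); print(' flap',g.sum(),np.median(P[g],0).round(1))
s=read_state(); print(s['time'],s['ft_force'])
E
```

```text
True
[502.79963716  29.45525791  50.26962495] [2.70742122 0.78733777 3.7310059 ]
1976 ((500.7672424316406, 28.56380844116211), (180.7279815673828, 34.18925476074219), 16.41451072692871) [25.02946635 26.45368216]
wrist olive px in chute 0
scene olive px in chute 0
 flap 205 [ 573.8 -275.1  123.2]
top olive px in chute 0
 flap 344 [ 574.1 -277.3  124.8]
36.2833 [ 0.8930914  -0.27004927  0.82473254]
```

```bash
python3 -c "
from workcell import *
print(finish_job())"
```

```text
the job is handed in; nothing more can be done
None
```

I handed the job in at about 36 s, with no verdict returned: the camera checks found no beads in the chute or on the bench near it and the bin (I didn't count all four inside), the chute upright and released where it started, and the flap shut.

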